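# Close the carton pinwheel and hold the hold-down bracket over it

## Task

Finish the layer of four cartons on the small plywood pallet slab: stand the two loose cartons upright in the two empty outlined places, so that the pinwheel pattern is complete, and let go of them. Then pick up the cast hold-down bracket with the grip on its balance point and hold it level over the layer, thick boss above the round seat in the middle and thin leg above the small seat on the slab's tongue, with both feet about 5 cm above the carton tops. Finish while still holding it there, still and carried by the gripper alone; leave the tape roll, the screwdriver and the blue tote alone.

Things in the scene. Friction and masses are not known exactly. Their poses are not given: they have to be found in the camera images.
- deck (a point): Centre of the top face of the fixed plywood slab, 210 x 210 mm, 30 mm above the table; z up, x along the tongue (50 mm wide, same height, from the middle of the +x edge to 185 mm from the centre). Four 130 x 50 mm places are outlined in a pinwheel, 6 mm apart, around an 86 x 86 mm open well; centres (mm) (-28,-68), (28,68) long along x, filled; (68,-28), (-68,28) long along y, empty.
- slot_1 (a point): Centre of an empty outlined place, on the deck at (68,-28) mm in the deck frame; axes as the deck's, long side (130 mm) along y. Its inner long side is open to a finger only along the well (deck y from -43 to 43 mm); the rest is 6 mm from a neighbour. Either loose carton may go here.
- slot_2 (a point): Centre of an empty outlined place, on the deck at (-68,28) mm in the deck frame; axes as the deck's, long side (130 mm) along y. Its inner long side is open to a finger only along the well (deck y from -43 to 43 mm); the rest is 6 mm from a neighbour. Either loose carton may go here.
- seat (a point): Centre of the top of the round steel seat (44 mm diameter, 12 mm high) on the deck in the middle of the well; the fixture for the bracket's boss.
- small_seat (a point): Centre of the top of the small round steel seat (24 mm diameter, 12 mm high) on the tongue, 150 mm from the big seat along the deck's x; the fixture for the bracket's leg.
- carton_1_mid (a point): Centre of a loose cardboard carton standing on the table, 130 (x) x 50 (y) x 60 mm (z, upright), about 0.14 kg, rigid; the point is 30 mm above its underside. Grip it across its 50 mm width.
- carton_2_mid (a point): Centre of a loose cardboard carton standing on the table, 130 (x) x 50 (y) x 60 mm (z, upright), about 0.14 kg, rigid; the point is 30 mm above its underside. Grip it across its 50 mm width.
- carton_3_mid (a point): Centre of a cardboard carton already standing on the slab, 130 (x) x 50 (y) x 60 mm (z, upright), about 0.14 kg, rigid; the point is 30 mm above its underside. It fills the place at (-28,-68) mm in the deck frame and stays there.
- carton_4_mid (a point): Centre of a cardboard carton already standing on the slab, 130 (x) x 50 (y) x 60 mm (z, upright), about 0.14 kg, rigid; the point is 30 mm above its underside. It fills the place at (28,68) mm in the deck frame and stays there.
- carton_1: The first loose carton; origin at the centre of its underside.
- carton_2: The second loose carton; origin at the centre of its underside.
- carton_3: The standing carton at (-28,-68) mm; origin at the centre of its underside.
- carton_4: The standing carton at (28,68) mm; origin at the centre of its underside.
- bracket: Dark cast-iron bracket, about 0.6 kg, standing like a bridge on two feet: a thick round boss (40 mm diameter, 66 mm tall), a thin round leg (18 mm diameter, 66 mm tall), axes 150 mm apart, joined at the top by a straight arm 16 mm wide, 16 mm high (50 to 66 mm above the feet). Origin at foot level under the balance point; x from boss to leg, z up.
- balance (a point): The bracket's balance point: on the arm, at the middle of its width and height (58 mm above the feet), 48 mm from the boss axis and 102 mm from the leg axis. Centre of mass lies straight below it. Grip here across the arm's 16 mm width. Axes as the bracket's.
- boss_foot (a point): Centre of the underside of the bracket's boss, 48 mm from the balance point along -x, 58 mm below it.
- leg_foot (a point): Centre of the underside of the bracket's leg, 102 mm from the balance point along +x, 58 mm below it.
- tape: Bystander: pale roll of packing tape lying flat, 90 mm diameter, 24 mm high; origin at the centre of its underside.
- screwdriver: Bystander: screwdriver, 190 mm long, lying on the table.
- tote: Bystander: small open blue tote, 80 x 110 x 45 mm, with connector blocks in it; origin at the centre of its underside.

How it is judged:
On the way, in this order (a step that is already met when the one before it is completed fails the run):
1. all four cartons stand in the outlined places and are let go (((horizontal distance between carton_1_mid and slot_1 below 0.012 m and angle between the x axis of each of carton_1_mid, carton_2_mid and the y axis of deck, either way round below 0.15 rad and horizontal distance between carton_2_mid and slot_2 below 0.012 m) or (horizontal distance between carton_2_mid and slot_1 below 0.012 m and angle between the x axis of each of carton_2_mid, carton_1_mid and the y axis of deck, either way round below 0.15 rad and horizontal distance between carton_1_mid and slot_2 below 0.012 m)) and x of carton_3_mid in the frame of deck between -0.04 and -0.016 m and y of carton_3_mid in the frame of deck between -0.08 and -0.056 m and angle between the x axis of each of carton_3_mid, carton_4_mid and the x axis of deck, either way round below 0.15 rad and x of carton_4_mid in the frame of deck between 0.016 and 0.04 m and y of carton_4_mid in the frame of deck between 0.056 and 0.08 m and z of carton_1_mid in the frame of deck between 0.025 and 0.036 m and angle between each of carton_1_mid, carton_2_mid, carton_3_mid, carton_4_mid's own z axis and vertical below 0.1 rad and z of carton_2_mid in the frame of deck between 0.025 and 0.036 m and z of carton_3_mid in the frame of deck between 0.025 and 0.036 m and z of carton_4_mid in the frame of deck between 0.025 and 0.036 m and contact force between the fingers and carton_1 below 0.3 N and contact force between the fingers and carton_2 below 0.3 N and contact force between the fingers and carton_3 below 0.3 N and contact force between the fingers and carton_4 below 0.3 N and linear speed of each of carton_1, carton_2 below 0.02 m/s), for 0.2 s.
2. the bracket is lifted clear, gripped at its balance point (contact force between the fingers and bracket above 2 N and x of the grasp point in the frame of balance between -0.02 and 0.02 m and height (world z) of each of boss_foot, leg_foot above 0.04 m), for 0.2 s.
At the end, for the whole second after the job is handed in: Cartons upright within 12 mm, 0.15 rad of their places, untouched; bracket at rest, gripped within 20 mm of its balance point, level to 0.09 rad, boss within 15 mm and leg within 20 mm of their seats' axes, feet 10 mm or more, boss at most 90 mm, above carton tops (((horizontal distance between carton_1_mid and slot_1 below 0.012 m and angle between the x axis of each of carton_1_mid, carton_2_mid and the y axis of deck, either way round below 0.15 rad and horizontal distance between carton_2_mid and slot_2 below 0.012 m) or (horizontal distance between carton_2_mid and slot_1 below 0.012 m and angle between the x axis of each of carton_2_mid, carton_1_mid and the y axis of deck, either way round below 0.15 rad and horizontal distance between carton_1_mid and slot_2 below 0.012 m)) and x of carton_3_mid in the frame of deck between -0.04 and -0.016 m and y of carton_3_mid in the frame of deck between -0.08 and -0.056 m and angle between the x axis of each of carton_3_mid, carton_4_mid and the x axis of deck, either way round below 0.15 rad and x of carton_4_mid in the frame of deck between 0.016 and 0.04 m and y of carton_4_mid in the frame of deck between 0.056 and 0.08 m and z of carton_1_mid in the frame of deck between 0.025 and 0.036 m and angle between each of carton_1_mid, carton_2_mid, carton_3_mid, carton_4_mid's own z axis and vertical below 0.1 rad and z of carton_2_mid in the frame of deck between 0.025 and 0.036 m and z of carton_3_mid in the frame of deck between 0.025 and 0.036 m and z of carton_4_mid in the frame of deck between 0.025 and 0.036 m and contact force between the fingers and carton_1 below 0.3 N and contact force between the fingers and carton_2 below 0.3 N and contact force between the fingers and carton_3 below 0.3 N and contact force between the fingers and carton_4 below 0.3 N and contact force between the fingers and bracket above 2 N and x of the grasp point in the frame of balance between -0.02 and 0.02 m and horizontal distance between boss_foot and seat below 0.015 m and horizontal distance between leg_foot and small_seat below 0.02 m and angle between balance's own z axis and vertical below 0.09 rad and z of boss_foot in the frame of deck between 0.07 and 0.15 m and z of leg_foot in the frame of deck above 0.07 m and linear speed of bracket below 0.02 m/s); the arm keeps its last pose, push and grip.
It fails at once if a bystander (tape roll, screwdriver, tote) is moved by more than 25 mm (distance of any of tape, screwdriver, tote from where it was at the start of the episode above 0.025 m).
It also fails if it takes over 64 s, if anything falls off the work surface, if the arm or the gripper's body presses on something with over 40 N, if the wrist force passes 120 N, or if a joint passes its speed limit or range.

## Robot

A 6-joint arm with a two-finger parallel gripper is mounted at the origin on the work surface. World frame = base frame: x ahead of the robot, y to its left, z up, the work surface at z = 0. Lengths are in m, angles in rad, forces in N, time in s.
With the tool pointing down it reaches from about 0.3 to 0.775 m from the base axis. Payload 14.6 kg.
Tool frame: the origin (TCP) lies on the centre line of the jaws, within the pads' length; the fingertips stand 19 mm ahead of it and the grasp point (between the pads) is the TCP; z points along the fingers, x is the direction in which the jaws open and shut, and the axes are right-handed (so a half turn about z gives the same grasp; the last joint's range is limited). The gripper opens to 94 mm and grips with 3 to 60 N. Pads are 16 mm wide; open, the fingers measure 119 mm over their backs; the gripper's body (75 mm by 177 mm) begins 78 mm behind the grasp point.
Start: joints at [-1.357, 0.3, 1.521, -0, 1.321, -0.067], TCP at [0.152, -0.528, 0.224] pointing down, gripper open.
Joint ranges: [-3.03, 3.03], [-0.79, 2.21], [0.23, 2.52], [-1.04, 4.18], [0, 3.07], [-2.55, 2.55]. Speed limits (rad/s): [2.22, 2.22, 2.57, 3.14, 3.14, 3.14].

## Interface

Orientations are given as [roll, pitch, yaw] about the fixed x, y, z axes, in that order (R = Rz(yaw) Ry(pitch) Rx(roll)).
In Python, from station import ctrl, imaging gives the robot as it stands.
- The arm moves only by the shell command python3 -m handwheel 'ROWS' [OPENING] [FORCE]. ROWS is JSON, a list that holds one entry, the list of rows, each a list of 4 numbers: the shift along the tool's x, y, z in m, then the turn about the tool's z in rad. A call has 1 to 10 rows; each row shifts and turns the pose as measured when the row begins, along the tool's axes as they then stand; what a row does not reach is not made up. A row lasts 1/10 s, in which the tool goes at most 50 mm and 8.59 degrees, less where a joint would pass 70% of its speed; a pose out of reach is approached as far as the arm can. A call is refused whole if a number of a shift passes 0.05 or a number of a turn 0.15, either way. A call with a gripper value outside its range is refused whole. OPENING is the finger opening in m, from 0 to 0.094, set as the call begins (- or left out, the last holds). The fingers move at their own pace and stop on an object; FORCE is the grip in N (left out, the last holds). Time passes only in rows, so rows that do not move let the fingers close. It gives the time, the measured TCP pose, the force and the opening at its end, in the units of the state.
- ctrl.get_obs(): the state, without advancing time (a new reading comes with each control period).
- imaging.camera(name): name is "side" or "top"; returns the picture (400x640x3 uint8, red, green, blue); there is no depth.
- imaging.camera_model(name): a dict with "camera_matrix" (3x3 intrinsics, pixels), "k1" (the pictures are not rectified: a ray, as slopes to the right and down, at radius r is drawn at 1 + k1 r^2 times it, then the intrinsics apply), "position" and "attitude" of the camera in the world. Camera axes: x right, y up, looking along -z (the intrinsics and any distortion apply to the point x, -y, -z); pixel columns grow to the right and rows downward; lengths in m; the calibration is good to about 2 mm. A picture is of the moment at which its call begins. camera_model takes no time and is no camera call.
- ctrl.hand_in(): hands the job in, once; it reports no verdict.
The state is a dict: "time_s": time; "qpos": joint angles; "joint_vel": joint speeds; "tau": joint torques, N m; "ee_pos": TCP position; "eef_rot": TCP orientation; "force": force on the tool from outside, world axes, zero at the start; "moment": the same for the moment, N m; "grip_width": finger opening in m.
Only numpy, scipy, OpenCV 4.12 (cv2) and the standard library are available. Lean on these libraries where they do the work, as an engineer would, in place of code of your own. Each camera call takes 0.05 s, during which the arm holds its last target. There are 200 camera calls.

## Working session

There is one attempt and no reset: what is moved stays moved. The work goes in short steps, Python scripts to look and compute and a shell command to move; the robot and the scene stay as the last step left them, time stands still between calls to the robot, and variables do not carry over. Pictures are saved under pics/ and viewed, about 8 in all and at most 12, crops included, and the job is handed in when it is done.

```bash
mkdir -p pics; ls; python3 - <<'E'
from station import ctrl, imaging
import cv2, json
for n in ("top","side"):
    cv2.imwrite(f"pics/{n}0.png", imaging.camera(n)[:,:,::-1])
    print(n, imaging.camera_model(n))
print(ctrl.get_obs())
E
```

```text
pics
top {'camera_matrix': array([[405.0605805 ,   0.        , 319.37182839],
       [  0.        , 405.0605805 , 197.57250704],
       [  0.        ,   0.        ,   1.        ]]), 'k1': -0.08040883377598802, 'position': array([0.43688951, 0.00821883, 1.11607141]), 'attitude': array([ 7.71900736e-02,  3.29208968e-04, -1.57227634e+00])}
side {'camera_matrix': array([[363.22401076,   0.        , 320.77520321],
       [  0.        , 363.22401076, 204.15536026],
       [  0.        ,   0.        ,   1.        ]]), 'k1': -0.02206965833388646, 'position': array([0.22335997, 0.58483225, 0.83122793]), 'attitude': array([ 0.6847751 ,  0.01917769, -2.70406258])}
{'time_s': 0.1, 'qpos': array([-1.35659923e+00,  3.00395735e-01,  1.52147673e+00, -6.29231853e-06,
        1.32068676e+00, -6.65983502e-02]), 'joint_vel': array([-7.70661459e-05, -3.06517577e-03, -5.15271851e-04,  1.33223938e-03,
        6.40446931e-04, -1.25343607e-03]), 'tau': array([ 9.02532993e-04, -5.32643509e+01, -3.53285265e+01,  7.09466636e-02,
        2.34449585e-02, -6.24815220e-05]), 'ee_pos': array([ 0.15237078, -0.5282682 ,  0.2239718 ]), 'eef_rot': array([-3.14153441e+00,  9.64840337e-04, -1.28999930e+00]), 'force': array([ 0.07768655, -0.25629835,  0.5870325 ]), 'moment': array([-0.00460598, -0.05240497,  0.02496476]), 'grip_width': 0.09386698766408154}
```

View pics/top0.png

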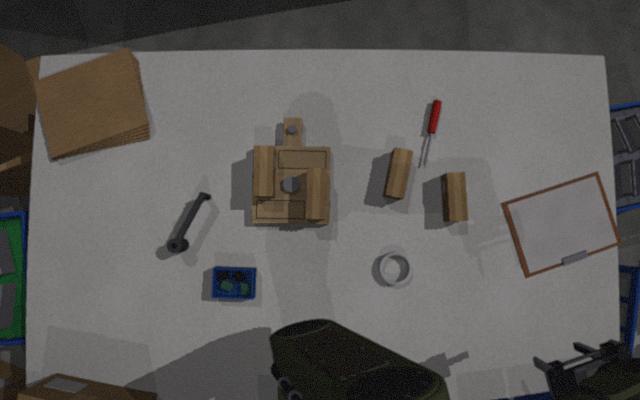

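View pics/side0.png

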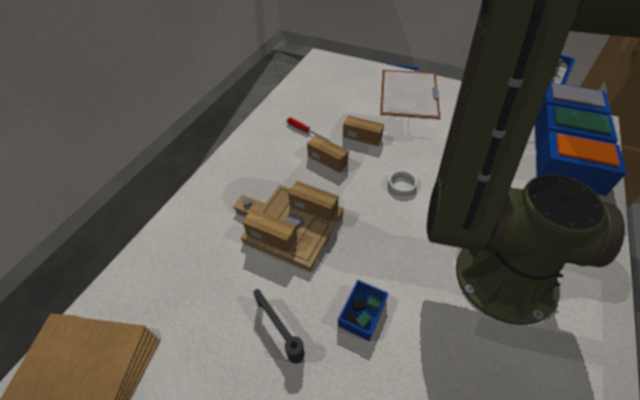

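The top view shows the slab at about (291,185) with its tongue up, loose cartons at (398,173) and (455,197), the bracket from boss (177,245) to leg (206,196), tape at (393,268), and the tote at (234,283). The side view shows the same objects. I'll enlarge both to measure.

```bash
cat > h.py <<'E'
import numpy as np, cv2
from scipy.spatial.transform import Rotation as Ro
from station import ctrl, imaging
def cam(n):
    m=imaging.camera_model(n); return m['camera_matrix'],m['k1'],np.array(m['position']),Ro.from_euler('xyz',m['attitude']).as_matrix()
F=np.diag([1.,-1,-1])
def proj(n,P):
    K,k,p,R=cam(n); rv,_=cv2.Rodrigues(F@R.T); t=-F@R.T@p
    return cv2.projectPoints(np.atleast_2d(np.float64(P)),rv,t,K,np.array([k,0,0,0]))[0][:,0]
def ray(n,uv):
    K,k,p,R=cam(n); uv=np.float64(uv).reshape(-1,1,2)
    q=cv2.undistortPoints(uv,K,np.array([k,0,0,0]))[:,0]
    d=np.c_[q,np.ones(len(q))]@F@R.T
    return p,d/np.linalg.norm(d,axis=1,keepdims=True)
def plane(n,uv,z):
    p,d=ray(n,uv); return p+d*((z-p[2])/d[:,2])[:,None]
def tri(ut,us):
    p,a=ray('top',ut); q,b=ray('side',us); out=[]
    for x,y in zip(a,b):
        s=np.linalg.lstsq(np.c_[x,-y],q-p,rcond=None)[0]
        A,B=p+s[0]*x,q+s[1]*y; out.append(np.r_[(A+B)/2,np.linalg.norm(A-B)])
    return np.array(out)
def crop(n,x0,y0,x1,y1,s,name):
    im=imaging.camera(n)[y0:y1,x0:x1,::-1]
    im=cv2.resize(im,None,fx=s,fy=s,interpolation=cv2.INTER_CUBIC); im=cv2.convertScaleAbs(im,alpha=1.4)
    for x in range((x0+19)//20*20,x1,20): cv2.line(im,(int((x-x0+.5)*s),0),(int((x-x0+.5)*s),6),(0,0,255),1); cv2.putText(im,str(x),(int((x-x0)*s)-8,16),0,.33,(0,0,255),1)
    for y in range((y0+19)//20*20,y1,20): cv2.line(im,(0,int((y-y0+.5)*s)),(6,int((y-y0+.5)*s)),(0,0,255),1); cv2.putText(im,str(y),(8,int((y-y0)*s)+5),0,.33,(0,0,255),1)
    cv2.imwrite('pics/'+name,im)
E
python3 -c "
from h import *
crop('top',160,100,480,300,2.5,'t1.png'); crop('side',220,100,400,370,2.2,'s1.png')"
```

```text
(no output)
```

View pics/t1.png

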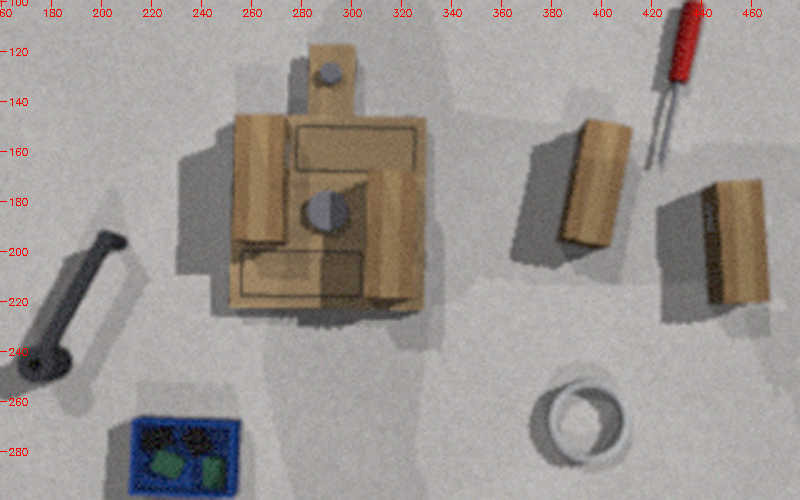

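View pics/s1.png

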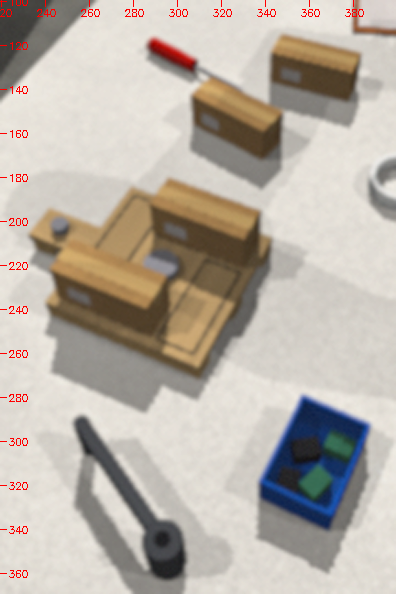

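```bash
cat > m.py <<'E'
from h import *
np.set_printoptions(precision=4,suppress=True)
T=lambda a:np.array([160,100])+np.array(a)/2.5-.5
S=lambda a:np.array([220,100])+np.array(a)/2.2-.5
A=T([(589,121),(632,127),(609,247),(567,240)]); As=S([(194,98),(208,80),(282,117),(267,131)])
B=T([(718,181),(763,180),(769,301),(724,303)]); Bs=S([(273,52),(282,36),(360,54),(352,69)])
for n,t,s in(('A',A,As),('B',B,Bs)):
    print(n,tri(t,s)); c=plane('top',t,.06); v=(c[0]+c[1]-c[2]-c[3])[:2]; print(c.mean(0),np.linalg.norm(v)/2,np.linalg.norm(c[0]-c[1]),'yaw',np.arctan2(v[1],v[0]), plane('side',s,.06).mean(0))
st=T([(326,212),(330,73)]);ss=S([(162,263),(60,224)])
print('seats',tri(st,ss)); c=plane('top',st,.042); print(c, np.linalg.norm(c[1]-c[0])); d=c[1]-c[0];print('deckyaw',np.arctan2(d[1],d[0]),plane('side',ss,.042))
for o in([(297,125),(417,130),(415,171),(296,166)],[(241,251),(362,251),(362,297),(241,297)]):
    c=plane('top',T(o),.03);print('slot',c.mean(0)); print(c)
bt=T([(36,363),(105,238)]);bs=S([(162,539),(82,424)])
print('br',tri(bt,bs));c=plane('top',bt,.066);print(c,plane('side',bs,.066));d=c[0]-c[1];print(np.linalg.norm(d),c[0]-d*.32)
E
python3 m.py
```

```text
A [[ 0.6515 -0.1944  0.0511  0.0013]
 [ 0.6476 -0.2396  0.0511  0.0041]
 [ 0.5185 -0.2134  0.0472  0.0025]
 [ 0.5239 -0.1674  0.0578  0.0001]]
[ 0.5836 -0.2023  0.06  ] 0.12980200628495978 0.04623447055500668 yaw -0.20372858924142534 [ 0.5821 -0.1951  0.06  ]
B [[ 0.585  -0.3304  0.0577  0.0034]
 [ 0.5888 -0.3809  0.0513  0.0002]
 [ 0.46   -0.3812  0.0569  0.002 ]
 [ 0.4571 -0.3296  0.0676  0.0002]]
[ 0.5225 -0.3548  0.06  ] 0.1288287358902047 0.04872246792455826 yaw 0.02203503447586876 [ 0.5217 -0.3535  0.06  ]
seats [[0.5555 0.0869 0.0443 0.0004]
 [0.707  0.0835 0.0412 0.    ]]
[[0.5556 0.087  0.042 ]
 [0.7068 0.0835 0.042 ]] 0.15120660915838036
deckyaw -0.023303251368505404 [[0.5566 0.0855 0.042 ]
 [0.7065 0.0841 0.042 ]]
slot [0.6268 0.0555 0.03  ]
[[ 0.6522  0.12    0.03  ]
 [ 0.6464 -0.0106  0.03  ]
 [ 0.6014 -0.0082  0.03  ]
 [ 0.6071  0.1207  0.03  ]]
slot [0.49   0.1141 0.03  ]
[[0.5149 0.1794 0.03  ]
 [0.5147 0.049  0.03  ]
 [0.4652 0.0489 0.03  ]
 [0.4653 0.1789 0.03  ]]
br [[0.3951 0.3887 0.0637 0.0004]
 [0.5265 0.3185 0.0618 0.    ]]
[[0.3954 0.388  0.066 ]
 [0.5261 0.3172 0.066 ]] [[0.3944 0.3892 0.066 ]
 [0.5248 0.3199 0.066 ]]
0.148597136545777 [0.4372 0.3653 0.066 ]
```

Both views agree within a few mm: carton A (0.583,-0.200) yaw -0.20, carton B (0.522,-0.354) yaw 0.02, slab centre (0.557,0.086) yaw about -0.018, and bracket balance point about (0.437,0.365) yaw -0.497. Triangulated heights also match: carton tops about 0.055, seats 0.043, bracket top 0.063. A goes to slot_2 and B to slot_1, each gripped 10 mm towards the well.

```bash
cat > d.py <<'E'
import sys; from h import *
np.set_printoptions(precision=4,suppress=True)
o=ctrl.get_obs(); R=Ro.from_euler('xyz',o['eef_rot']).as_matrix(); x,y,z,yaw=map(float,sys.argv[1:5])
t=-(yaw-o['eef_rot'][2]); print('t',round(o['time_s'],2),'pos',o['ee_pos'],'rpy',o['eef_rot'],'f',o['force'],'w',round(o['grip_width'],4))
print('remaining tool-axes',R.T@(np.array([x,y,z])-o['ee_pos']),'turn',(t+np.pi)%(2*np.pi)-np.pi)
E
python3 -m handwheel '[[[-0.02,-0.05,0,0],[-0.02,-0.05,0,0],[-0.02,-0.05,0,0],[-0.02,-0.05,0,0],[-0.02,-0.05,0,0],[-0.02,-0.05,0,0],[-0.02,-0.05,0,0],[-0.02,-0.05,0,0],[-0.02,-0.05,0,0],[-0.02,-0.04,0,0]]]' 0.07 20
python3 d.py 0.573 -0.1985 0.042 -1.775
```

```text
time_s: 1.2
ee_pos: [0.5438, -0.219, 0.2231]
eef_rot: [3.141, 0.002, -1.299]
force: [0.6, -0.9, -0.3]
grip_width: 0.0699
t 1.2 pos [ 0.5438 -0.219   0.2231] rpy [ 3.1409  0.0017 -1.2993] f [ 0.5633 -0.9193 -0.3169] w 0.0699
remaining tool-axes [-0.0116 -0.0338  0.181 ] turn 0.4756888513968498
```

```bash
python3 -m handwheel '[[[-0.012,-0.034,0,0],[0,0,0.03,0.12],[0,0,0.03,0.12],[0,0,0.02,0.12],[0,0,0.02,0.12],[0,0,0,0]]]' 0.07 20
python3 d.py 0.573 -0.1985 0.042 -1.775
python3 -c "
from h import *
crop('top',340,100,480,240,4,'t2.png')
print(proj('top',[ctrl.get_obs()['ee_pos']]))"
```

```text
time_s: 1.8
ee_pos: [0.5781, -0.1908, 0.118]
eef_rot: [3.139, 0.002, -1.789]
force: [-0.6, -0.0, -0.2]
grip_width: 0.0699
t 1.8 pos [ 0.5781 -0.1908  0.118 ] rpy [ 3.1392  0.0019 -1.7885] f [-0.6199 -0.0246 -0.2155] w 0.0699
remaining tool-axes [0.0087 0.0032 0.076 ] turn -0.013501348770761368
[[399.54933647 171.47285091]]
```

View pics/t2.png

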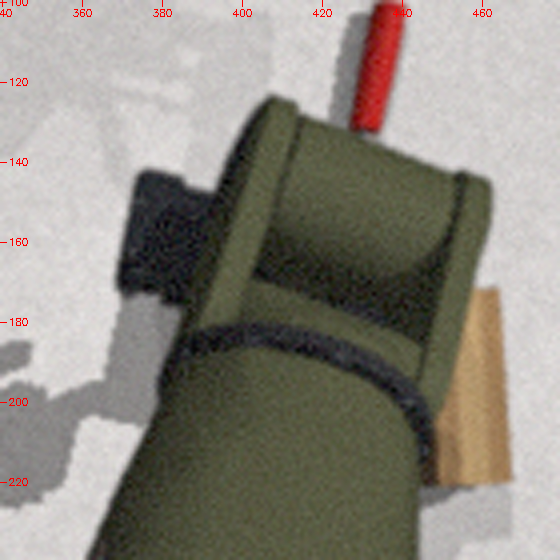

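The arm hides carton A from above (it fills about 370–490 × 120–240), so I'll rely on the earlier measurement. Next I'll correct the position, go down and close.

```bash
python3 -m handwheel '[[[0.009,0.003,0,-0.013],[0,0,0.025,0],[0,0,0.025,0],[0,0,0.02,0],[0,0,0.006,0],[0,0,0,0]]]' 0.07 20
python3 d.py 0.573 -0.1985 0.042 -1.775
python3 -c "
from h import *
crop('side',260,80,400,190,5,'s2.png')"
```

```text
time_s: 2.45
ee_pos: [0.578, -0.2017, 0.0511]
eef_rot: [-3.13, -0.001, -1.749]
force: [-0.1, -0.3, -0.1]
grip_width: 0.0698
t 2.45 pos [ 0.578  -0.2017  0.0511] rpy [-3.1296 -0.0011 -1.7491] f [-0.0883 -0.3455 -0.149 ] w 0.0698
remaining tool-axes [-0.0023  0.0056  0.009 ] turn 0.025904201580635
```

View pics/s2.png

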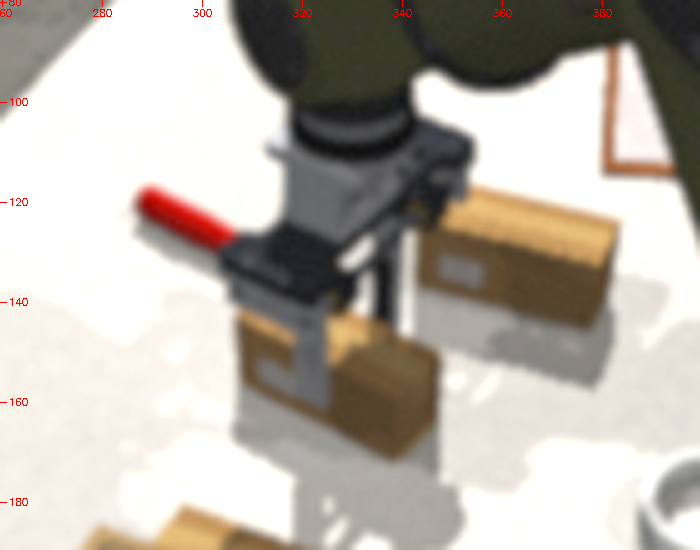

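The side view shows the fingers straddling carton A (front face 240–395 crop px, finger at about 310). That matches the expected position, so I'll make the last small shift, close and lift.

```bash
python3 -m handwheel '[[[-0.002,0.006,0.009,0.026],[0,0,0,0],[0,0,0,0],[0,0,0,0]]]' 0.04 20
python3 -m handwheel '[[[0,0,0,0],[0,0,0,0],[0,0,0,0],[0,0,0,0]]]' 0.04 20
python3 d.py 0.4885 0.1055 0.18 -0.018
```

```text
time_s: 2.9
ee_pos: [0.5736, -0.199, 0.0453]
eef_rot: [-3.124, -0.002, -1.776]
force: [-0.3, -1.1, -1.1]
grip_width: 0.0498
time_s: 3.3
ee_pos: [0.5736, -0.199, 0.0454]
eef_rot: [-3.125, -0.002, -1.775]
force: [-0.3, 0.3, -1.5]
grip_width: 0.0499
t 3.3 pos [ 0.5736 -0.199   0.0454] rpy [-3.1245 -0.0018 -1.7754] f [-0.2738  0.3458 -1.4747] w 0.0499
remaining tool-axes [-0.2806  0.1429 -0.1375] turn -1.7574189197834602
```

Gripped at 49.9 mm. Next: lift and turn.

```bash
python3 -m handwheel '[[[0,0,-0.02,0],[0,0,-0.04,0],[0,0,-0.04,0],[0,0,-0.03,-0.1],[0,0,0,-0.14],[0,0,0,-0.14],[0,0,0,-0.14],[0,0,0,-0.14],[0,0,0,-0.14],[0,0,0,-0.14]]]'
python3 -m handwheel '[[[0,0,0,-0.14],[0,0,0,-0.14],[0,0,0,-0.14],[0,0,0,-0.14],[0,0,0,-0.14],[0,0,0,-0.1],[0,0,0,0]]]'
python3 d.py 0.4885 0.1055 0.18 -0.018
```

```text
time_s: 4.3
ee_pos: [0.5708, -0.1981, 0.1806]
eef_rot: [-3.134, -0.014, -0.801]
force: [-0.3, -0.4, -1.7]
grip_width: 0.0497
time_s: 5.0
ee_pos: [0.5705, -0.198, 0.18]
eef_rot: [3.137, -0.014, 0.037]
force: [-0.5, -0.3, -1.9]
grip_width: 0.0498
t 5.0 pos [ 0.5705 -0.198   0.18  ] rpy [ 3.1368 -0.0137  0.0371] f [-0.5297 -0.3126 -1.8929] w 0.0498
remaining tool-axes [-0.0707 -0.3063 -0.0024] turn 0.055052192439841274
```

```bash
python3 -m handwheel '[[[-0.01,-0.04,0,0.03],[-0.01,-0.04,0,0.025],[-0.01,-0.04,0,0],[-0.01,-0.04,0,0],[-0.01,-0.04,0,0],[-0.01,-0.04,0,0],[0,-0.03,0,0],[0,-0.015,0,0],[0,0,0,0]]]'
python3 d.py 0.4885 0.1055 0.0754 -0.018
```

```text
time_s: 5.9
ee_pos: [0.5129, 0.0976, 0.1778]
eef_rot: [3.138, -0.015, -0.054]
force: [-0.2, -0.1, -1.4]
grip_width: 0.0499
t 5.9 pos [0.5129 0.0976 0.1778] rpy [ 3.1382 -0.0153 -0.0541] f [-0.245  -0.0992 -1.4106] w 0.0499
remaining tool-axes [-0.0264 -0.0069  0.102 ] turn -0.03609554331545484
```

```bash
python3 -m handwheel '[[[-0.026,-0.007,0,-0.036],[0,0,0.02,0],[0,0,0.02,0],[0,0,0,0]]]'
python3 d.py 0.4885 0.1055 0.0754 -0.018
python3 -c "
from h import *
crop('side',230,160,370,290,5,'s3.png');crop('top',230,110,350,250,5,'t3.png')"
```

```text
time_s: 6.3
ee_pos: [0.4875, 0.1041, 0.1369]
eef_rot: [3.138, -0.017, -0.026]
force: [-0.3, -0.3, -1.0]
grip_width: 0.0497
t 6.3 pos [0.4875 0.1041 0.1369] rpy [ 3.1376 -0.0168 -0.0263] f [-0.2776 -0.2679 -1.0323] w 0.0497
remaining tool-axes [-0.     -0.0017  0.0615] turn -0.008288952896946533
```

View pics/s3.png

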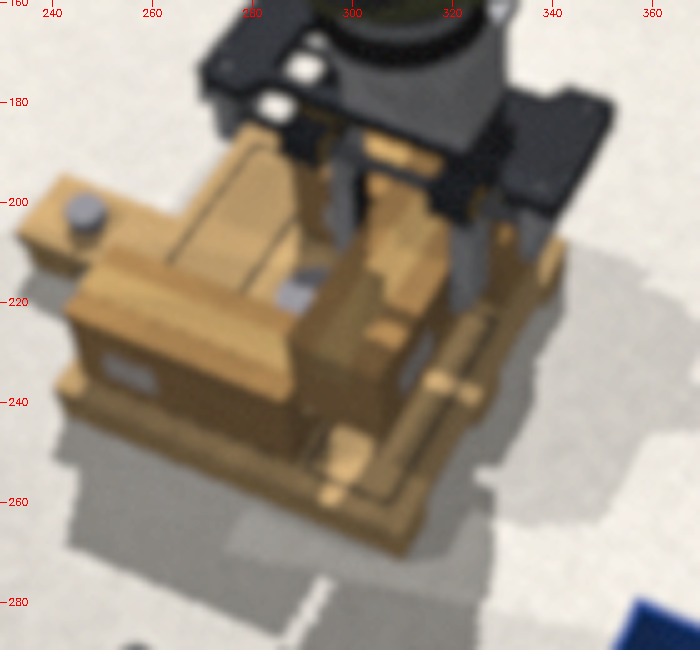

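The carton hangs above slot_2. Its lower front corners are at crop px (305,405) and (385,428), and the outline corner is at (390,500). Checking numerically.

```bash
python3 -c "
from h import *
S=lambda a:np.array([230,160])+np.array(a)/5-.5
print(plane('side',S([(305,405),(385,428)]),.0915), plane('side',S([(390,500),(490,318),(313,465)]),.03), plane('side',S([(295,403),(290,338)]),.09)); print(proj('side',[[.5145,.18,.0915],[.4645,.18,.0915],[.4645,.18,.03]])*5-np.array([230,160])*5+2.5)"
```

```text
[[0.51107724 0.17736988 0.0915    ]
 [0.46960748 0.17312966 0.0915    ]] [[0.46848691 0.17655175 0.03      ]
 [0.46948642 0.05157473 0.03      ]
 [0.51383716 0.17441365 0.03      ]] [[0.51667462 0.17753323 0.09      ]
 [0.53749577 0.14412984 0.09      ]]
[[296.26114358 406.69158406]
 [388.14397274 442.75733473]
 [394.03140971 508.24083411]]
```

The carton and outline agree within 1–2 mm. Lowering now.

```bash
python3 -m handwheel '[[[0,-0.001,0.02,-0.008],[0,0,0.02,0],[0,0,0.014,0],[0,0,0.004,0],[0,0,0,0]]]'
python3 d.py 0.4885 0.1055 0.0754 -0.018
```

```text
time_s: 6.9
ee_pos: [0.4938, 0.1037, 0.0855]
eef_rot: [3.139, -0.029, -0.023]
force: [-1.0, 1.1, -1.2]
grip_width: 0.0503
t 6.9 pos [0.4938 0.1037 0.0855] rpy [ 3.1393 -0.0287 -0.0234] f [-0.9709  1.0975 -1.1996] w 0.0503
remaining tool-axes [-0.0057 -0.0017  0.0099] turn -0.005410246100480354
```

```bash
python3 -m handwheel '[[[-0.006,-0.002,0.0,-0.005],[0,0,0.005,0],[0,0,0.003,0],[0,0,0,0]]]'
python3 d.py 0.4885 0.1055 0.0754 -0.018
```

```text
time_s: 7.3
ee_pos: [0.4889, 0.106, 0.0795]
eef_rot: [3.14, -0.033, -0.019]
force: [0.2, -0.1, -1.9]
grip_width: 0.05
t 7.3 pos [0.4889 0.106  0.0795] rpy [ 3.1399 -0.0329 -0.0186] f [ 0.2445 -0.1359 -1.9391] w 0.05
remaining tool-axes [-0.0005  0.0005  0.0041] turn -0.0006414175016669077
```

```bash
python3 -m handwheel '[[[0,0,0.003,0],[0,0,0.002,0],[0,0,0,0]]]'
python3 d.py 0.4885 0.1055 0.0754 -0.018
```

```text
time_s: 7.6
ee_pos: [0.4899, 0.1058, 0.0755]
eef_rot: [3.14, -0.035, -0.019]
force: [-0.6, 0.4, -1.0]
grip_width: 0.0504
t 7.6 pos [0.4899 0.1058 0.0755] rpy [ 3.1398 -0.0348 -0.0188] f [-0.6408  0.4166 -1.0087] w 0.0504
remaining tool-axes [-0.0014  0.0004  0.    ] turn -0.0008207902961419045
```

```bash
python3 -m handwheel '[[[0,0,0,0],[0,0,0,0],[0,0,0,0]]]' 0.07
python3 -m handwheel '[[[0,0,-0.02,0],[0,0,-0.03,0],[0,0,-0.04,0],[0,0,-0.04,0],[0,0,0,0]]]'
python3 d.py 0.532 -0.354 0.18 -1.549
```

```text
time_s: 7.9
ee_pos: [0.4901, 0.1059, 0.0754]
eef_rot: [3.14, -0.035, -0.019]
force: [-0.3, -0.4, 0.2]
grip_width: 0.0684
time_s: 8.4
ee_pos: [0.4847, 0.1062, 0.2088]
eef_rot: [3.14, -0.032, -0.019]
force: [0.1, 0.4, -0.3]
grip_width: 0.0699
t 8.4 pos [0.4847 0.1062 0.2088] rpy [ 3.1395 -0.0318 -0.0188] f [ 0.0551  0.369  -0.2613] w 0.0699
remaining tool-axes [0.055  0.4592 0.0315] turn 1.5302232374619242
```

```bash
python3 -m handwheel '[[[0.005,0.04,0,0],[0.005,0.045,0,0],[0.005,0.045,0,0],[0.005,0.045,0,0],[0.005,0.045,0,0],[0.005,0.045,0,0],[0.005,0.045,0,0],[0.005,0.045,0,0],[0.005,0.045,0,0],[0.005,0.045,0,0]]]'
python3 -m handwheel '[[[0,0,0,0.14],[0,0,0,0.14],[0,0,0,0.14],[0,0,0,0.14],[0,0,0,0.14],[0,0,0,0.14],[0,0,0,0.14],[0,0,0,0.14],[0,0,0,0.14],[0,0,0,0.14]]]'
python3 -c "
from h import *
crop('top',230,110,350,250,4,'t3.png')"
python3 d.py 0.532 -0.354 0.18 -1.549
```

```text
time_s: 9.4
ee_pos: [0.5272, -0.3517, 0.205]
eef_rot: [-3.14, -0.03, -0.01]
force: [1.1, 0.6, -0.1]
grip_width: 0.0699
time_s: 10.4
ee_pos: [0.5242, -0.3573, 0.1912]
eef_rot: [-3.122, 0.007, -1.47]
force: [0.0, 0.5, 0.8]
grip_width: 0.0697
t 10.45 pos [ 0.5242 -0.3573  0.1911] rpy [-3.1225  0.0072 -1.4795] f [-0.2024 -0.5622  0.2447] w 0.0699
remaining tool-axes [-0.0025 -0.0079  0.0112] turn 0.06951487732317707
```

View pics/t3.png

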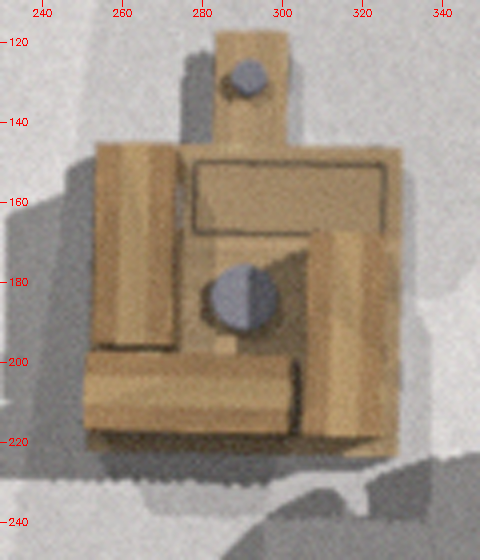

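Carton A stands in slot_2, with top corners at crop px (86,353), (299,356), (292,433) and (83,427). The slot_1 outline is at (195,160) to (384,234). I'll work these out and move onto carton B.

```bash
python3 -c "
from h import *
T=lambda a:np.array([230,110])+np.array(a)/4-.5
c=plane('top',T([(86,353),(299,356),(292,433),(83,427)]),.09);print(c,c.mean(0))
c=plane('top',T([(195,160),(386,166),(384,234),(193,232)]),.03);print(c,c.mean(0))
c=plane('top',T([(245,298),(248,77)]),.042);print(c)"
python3 -m handwheel '[[[-0.002,-0.008,0,0.06],[0,0,0.03,0],[0,0,0.04,0],[0,0,0.02,0],[0,0,0,0]]]'
python3 d.py 0.532 -0.354 0.044 -1.549
```

```text
[[0.51605891 0.18255624 0.09      ]
 [0.51394459 0.04686059 0.09      ]
 [0.46507584 0.05123165 0.09      ]
 [0.46896558 0.18395414 0.09      ]] [0.49101123 0.11615066 0.09      ]
[[ 0.65219109  0.12009587  0.03      ]
 [ 0.64774897 -0.00974021  0.03      ]
 [ 0.60112023 -0.00824795  0.03      ]
 [ 0.60275257  0.12106032  0.03      ]] [0.62595321 0.05579201 0.03      ]
[[0.556395   0.08475411 0.042     ]
 [0.70662194 0.08349603 0.042     ]]
time_s: 10.95
ee_pos: [0.5336, -0.3533, 0.0955]
eef_rot: [-3.124, 0.009, -1.528]
force: [-0.5, -0.0, 0.4]
grip_width: 0.0699
t 10.95 pos [ 0.5336 -0.3533  0.0955] rpy [-3.1238  0.009  -1.5285] f [-0.5157 -0.0416  0.3791] w 0.0699
remaining tool-axes [0.0011 0.0025 0.0515] turn 0.020505736783767325
```

```bash
python3 -m handwheel '[[[0.001,0.002,0.025,0.02],[0,0,0.02,0],[0,0,0.004,0],[0,0,0,0]]]'
python3 d.py 0.532 -0.354 0.044 -1.549
```

```text
time_s: 11.35
ee_pos: [0.5334, -0.3547, 0.0478]
eef_rot: [-3.122, 0.008, -1.542]
force: [-0.8, -0.7, 0.5]
grip_width: 0.0702
t 11.35 pos [ 0.5334 -0.3547  0.0478] rpy [-3.1219  0.0076 -1.5416] f [-0.8031 -0.7352  0.5011] w 0.0702
remaining tool-axes [-0.0007  0.0015  0.0038] turn 0.007394007598580998
```

```bash
python3 -m handwheel '[[[0,0.001,0.003,0.007],[0,0,0,0],[0,0,0,0],[0,0,0,0],[0,0,0,0],[0,0,0,0]]]' 0.04 20
python3 d.py 0.6265 0.0655 0.18 -0.018
python3 -m handwheel '[[[0,0,-0.02,0],[0,0,-0.04,0],[0,0,-0.04,0],[0,0,-0.03,-0.1],[0,0,0,-0.14],[0,0,0,-0.14],[0,0,0,-0.14],[0,0,0,-0.14],[0,0,0,-0.14],[0,0,0,-0.14]]]'
python3 -m handwheel '[[[0,0,0,-0.14],[0,0,0,-0.14],[0,0,0,-0.14],[0,0,0,-0.1],[0,0,0,0]]]'
python3 d.py 0.6265 0.0655 0.18 -0.018
```

```text
time_s: 11.95
ee_pos: [0.5337, -0.3557, 0.0489]
eef_rot: [-3.118, 0.005, -1.548]
force: [-0.4, 0.3, -1.3]
grip_width: 0.0498
t 11.95 pos [ 0.5337 -0.3557  0.0489] rpy [-3.1178  0.0045 -1.5475] f [-0.4321  0.3205 -1.256 ] w 0.0498
remaining tool-axes [-0.4195 -0.1056 -0.1267] turn -1.5295447509777091
time_s: 12.95
ee_pos: [0.5299, -0.3559, 0.184]
eef_rot: [-3.125, -0.015, -0.573]
force: [-0.2, -0.2, -1.7]
grip_width: 0.0504
time_s: 13.45
ee_pos: [0.5295, -0.3557, 0.1836]
eef_rot: [-3.134, -0.021, -0.027]
force: [-1.2, 0.6, -1.4]
grip_width: 0.05
t 13.45 pos [ 0.5295 -0.3557  0.1836] rpy [-3.1342 -0.0209 -0.0272] f [-1.1914  0.5822 -1.387 ] w 0.05
remaining tool-axes [ 0.0854 -0.4236  0.0085] turn -0.009220159853004173
```

```bash
python3 -m handwheel '[[[0.01,-0.04,0,0],[0.01,-0.045,0,0],[0.01,-0.045,0,0],[0.01,-0.045,0,0],[0.01,-0.045,0,0],[0.01,-0.045,0,0],[0.01,-0.045,0,0],[0.01,-0.045,0,0],[0.005,-0.03,0,0],[0,0,0,0]]]'
python3 d.py 0.6265 0.0665 0.0789 -0.018
```

```text
time_s: 14.45
ee_pos: [0.6327, 0.0395, 0.1879]
eef_rot: [-3.133, -0.021, -0.066]
force: [0.4, -0.2, -1.6]
grip_width: 0.0499
t 14.45 pos [0.6327 0.0395 0.1879] rpy [-3.1331 -0.0206 -0.0664] f [ 0.3507 -0.2157 -1.5768] w 0.0499
remaining tool-axes [-0.0102 -0.0256  0.109 ] turn -0.048401924901680715
```

```bash
python3 -m handwheel '[[[-0.008,-0.026,0,-0.048],[0,0,0.03,0],[0,0,0.02,0],[0,0,0,0]]]'
python3 d.py 0.6265 0.0665 0.0789 -0.018
python3 -c "
from h import *
crop('side',230,150,350,260,5,'s4.png')"
```

```text
time_s: 14.85
ee_pos: [0.6274, 0.0666, 0.1371]
eef_rot: [-3.134, -0.022, -0.027]
force: [0.3, -0.4, -2.4]
grip_width: 0.0498
t 14.85 pos [0.6274 0.0666 0.1371] rpy [-3.1343 -0.0222 -0.0268] f [ 0.3304 -0.4177 -2.3971] w 0.0498
remaining tool-axes [-0.0022  0.0006  0.0582] turn -0.00878885277702679
```

View pics/s4.png

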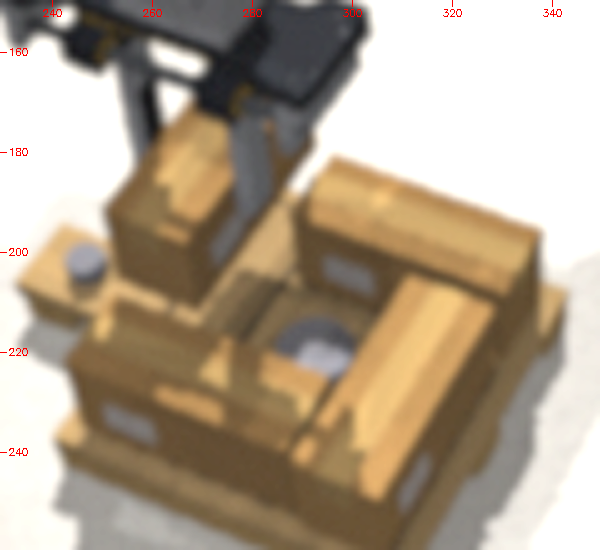

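Carton B hangs over slot_1. Its lower front corners are at about (118,272) and (195,305), and A sits well in slot_2.

```bash
python3 -c "
from h import *
S=lambda a:np.array([230,150])+np.array(a)/5-.5
print(plane('side',S([(118,272),(195,305)]),.0882))"
python3 -m handwheel '[[[-0.002,0.001,0.02,-0.009],[0,0,0.015,0],[0,0,0.008,0],[0,0,0,0]]]'
python3 d.py 0.6265 0.0665 0.0789 -0.018
```

```text
[[0.65788857 0.11404226 0.0882    ]
 [0.60906399 0.11656265 0.0882    ]]
time_s: 15.3
ee_pos: [0.6288, 0.0639, 0.0983]
eef_rot: [-3.134, -0.029, -0.024]
force: [0.7, -0.2, -1.6]
grip_width: 0.0498
t 15.3 pos [0.6288 0.0639 0.0983] rpy [-3.1342 -0.0291 -0.024 ] f [ 0.7382 -0.1769 -1.6245] w 0.0498
remaining tool-axes [-0.0029 -0.0024  0.0193] turn -0.005992676453105972
```

```bash
python3 -m handwheel '[[[-0.004,-0.004,0.0,-0.006],[0,0,0.009,0],[0,0,0.004,0],[0,0,0,0]]]'
python3 d.py 0.6245 0.0675 0.0789 -0.018
```

```text
time_s: 15.7
ee_pos: [0.6259, 0.0685, 0.0864]
eef_rot: [-3.134, -0.032, -0.018]
force: [-0.1, 0.1, -1.0]
grip_width: 0.0498
t 15.7 pos [0.6259 0.0685 0.0864] rpy [-3.1341 -0.032  -0.0182] f [-0.062   0.0688 -0.9929] w 0.0498
remaining tool-axes [-0.0016  0.0011  0.0074] turn -0.0001985147472489679
```

```bash
python3 -m handwheel '[[[-0.002,0.001,0.004,0],[0,0,0.002,0],[0,0,0.001,0],[0,0,0,0]]]'
python3 d.py 0.6245 0.0675 0.0789 -0.018
```

```text
time_s: 16.1
ee_pos: [0.6242, 0.0675, 0.0793]
eef_rot: [-3.134, -0.033, -0.018]
force: [-1.1, 0.4, 1.5]
grip_width: 0.0499
t 16.1 pos [0.6242 0.0675 0.0793] rpy [-3.134  -0.0328 -0.0183] f [-1.109   0.3749  1.4786] w 0.0499
remaining tool-axes [0.0002 0.     0.0004] turn -0.0003301230562184898
```

Contact felt. Release and rise, then look.

```bash
python3 -m handwheel '[[[0,0,0,0],[0,0,0,0],[0,0,0,0],[0,0,0,0]]]' 0.07
python3 -m handwheel '[[[0,0,-0.02,0],[0,0,-0.03,0],[0,0,-0.04,0],[0,0,-0.04,0],[0,0,0,0]]]'
python3 d.py 0.437 0.365 0.2 1.074
```

```text
time_s: 16.5
ee_pos: [0.6247, 0.0675, 0.0799]
eef_rot: [-3.134, -0.034, -0.018]
force: [0.2, -0.5, 0.0]
grip_width: 0.0698
time_s: 17.0
ee_pos: [0.6196, 0.0666, 0.2136]
eef_rot: [-3.134, -0.031, -0.018]
force: [0.3, 1.0, -0.4]
grip_width: 0.0702
t 17.0 pos [0.6196 0.0666 0.2136] rpy [-3.1342 -0.0315 -0.0183] f [ 0.3157  0.9866 -0.4408] w 0.0702
remaining tool-axes [-0.1883 -0.295   0.0099] turn -1.0923023576946416
```

```bash
python3 -m handwheel '[[[-0.02,-0.032,0,0],[-0.02,-0.032,0,0],[-0.02,-0.032,0,0],[-0.02,-0.032,0,0],[-0.02,-0.032,0,0],[-0.02,-0.032,0,0],[-0.02,-0.032,0,0],[-0.02,-0.032,0,0],[-0.02,-0.032,0,0],[-0.015,-0.02,0,0]]]'
python3 -c "
from h import *
crop('top',160,110,350,270,4,'t4.png')"
python3 -m handwheel '[[[0,0,0,-0.14],[0,0,0,-0.14],[0,0,0,-0.14],[0,0,0,-0.14],[0,0,0,-0.14],[0,0,0,-0.14],[0,0,0,-0.14],[0,0,0,-0.1],[0,0,0,0]]]'
python3 d.py 0.437 0.365 0.12 1.074
```

```text
time_s: 18.0
ee_pos: [0.424, 0.3867, 0.2063]
eef_rot: [-3.135, -0.032, -0.024]
force: [0.1, -0.6, -0.5]
grip_width: 0.0704
time_s: 18.95
ee_pos: [0.4208, 0.3887, 0.2016]
eef_rot: [3.118, -0.016, 1.105]
force: [-0.2, 0.6, 1.1]
grip_width: 0.0702
t 18.95 pos [0.4208 0.3887 0.2016] rpy [ 3.1179 -0.0158  1.1052] f [-0.171   0.6451  1.0794] w 0.0702
remaining tool-axes [-0.0152  0.0232  0.0819] turn 0.031192845563723814
```

View pics/t4.png

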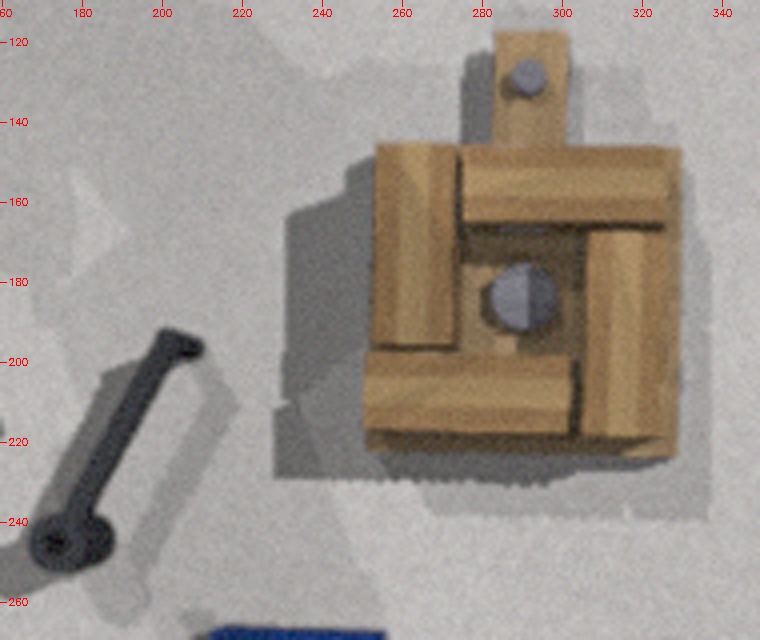

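The pinwheel is complete. Carton B's top corners are at crop px (463,147), (667,149), (663,223) and (463,220). The bracket's boss top is at (58,542) and its leg top at (169,341).

```bash
python3 -c "
from h import *
T=lambda a:np.array([160,110])+np.array(a)/4-.5
c=plane('top',T([(463,147),(667,149),(663,223),(463,220)]),.09);print(c.mean(0))
b=plane('top',T([(58,542),(169,341)]),.066);d=b[1]-b[0];print(b,np.linalg.norm(d),np.arctan2(d[1],d[0]),b[0]+d*.32)
e=plane('top',T([(103,426),(133,442)]),.066);print('arm edges',e,e.mean(0))"
python3 -m handwheel '[[[-0.015,0.023,0,0.031],[0,0,0.03,0],[0,0,0.02,0],[0,0,0,0]]]'
python3 d.py 0.437 0.365 0.12 1.074
```

```text
[0.62412325 0.05671803 0.09      ]
[[0.39464482 0.38767177 0.066     ]
 [0.5259868  0.31657947 0.066     ]] 0.14934802289394622 -0.4961209019130891 [0.43667426 0.36492223 0.066     ]
arm edges [[0.47030021 0.35926195 0.066     ]
 [0.45987729 0.33910541 0.066     ]] [0.46508875 0.34918368 0.066     ]
time_s: 19.35
ee_pos: [0.4369, 0.364, 0.1502]
eef_rot: [3.118, -0.018, 1.06]
force: [-1.6, 0.1, 0.6]
grip_width: 0.0698
t 19.35 pos [0.4369 0.364  0.1502] rpy [ 3.1182 -0.0178  1.0599] f [-1.5714  0.1202  0.5845] w 0.0698
remaining tool-axes [ 0.0004 -0.0011  0.0302] turn -0.014134950068328322
```

```bash
python3 -m handwheel '[[[0,-0.001,0.03,-0.014],[0,0,0.03,0],[0,0,0.02,0],[0,0,0.01,0],[0,0,0,0]]]'
python3 d.py 0.4367 0.365 0.058 1.074
```

```text
time_s: 19.85
ee_pos: [0.4404, 0.3662, 0.0615]
eef_rot: [3.116, -0.022, 1.064]
force: [0.2, -0.4, 0.4]
grip_width: 0.0701
t 19.85 pos [0.4404 0.3662 0.0615] rpy [ 3.1162 -0.0222  1.0644] f [ 0.2285 -0.4269  0.3624] w 0.0701
remaining tool-axes [-0.0029 -0.0027  0.0034] turn -0.009605837398633632
```

```bash
python3 -m handwheel '[[[-0.003,-0.003,0.003,-0.01],[0,0,0,0],[0,0,0,0],[0,0,0,0],[0,0,0,0],[0,0,0,0],[0,0,0,0]]]' 0.0 45
python3 d.py 0.4367 0.365 0.058 1.074
```

```text
time_s: 20.55
ee_pos: [0.4376, 0.3663, 0.063]
eef_rot: [3.113, -0.028, 1.074]
force: [-0.5, -0.5, 0.2]
grip_width: 0.0171
t 20.55 pos [0.4376 0.3663 0.063 ] rpy [ 3.1132 -0.0278  1.074 ] f [-0.4537 -0.526   0.2324] w 0.0171
remaining tool-axes [-0.0017 -0.0003  0.005 ] turn -2.5551627938824595e-05
```

```bash
python3 -m handwheel '[[[0,0,0,0],[0,0,-0.01,0],[0,0,-0.03,0],[0,0,-0.03,0],[0,0,-0.03,0],[0,0,-0.03,0],[0,0,-0.03,0],[0,0,0,0]]]'
python3 -c "
from h import *
crop('side',160,170,400,370,3,'s5.png')"
python3 d.py 0.605 0.0845 0.203 1.555
```

```text
time_s: 21.35
ee_pos: [0.4292, 0.363, 0.2281]
eef_rot: [3.117, -0.02, 1.074]
force: [-0.4, -0.7, -5.3]
grip_width: 0.0154
t 21.4 pos [0.4286 0.3626 0.2254] rpy [ 3.1188 -0.0165  1.0735] f [-0.5457 -0.1588 -6.2413] w 0.0159
remaining tool-axes [-0.1606  0.2871  0.0263] turn -0.48145488765059596
```

View pics/s5.png

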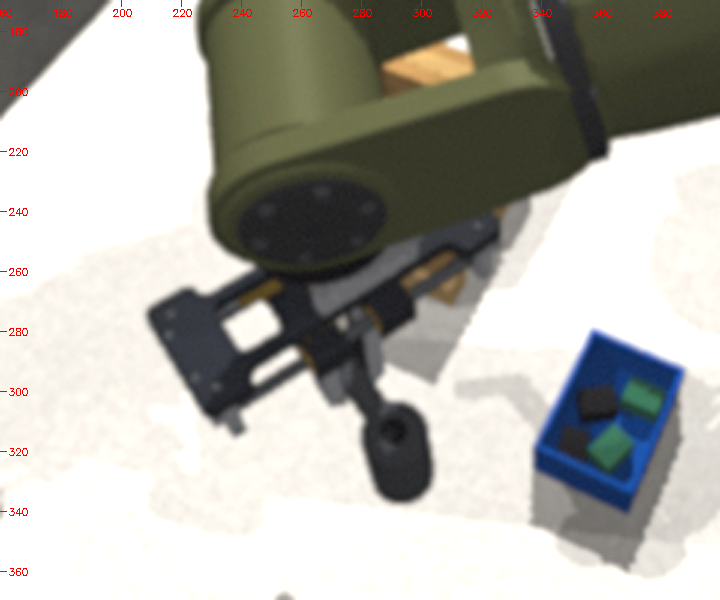

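The bracket hangs freely (boss at crop px 395,450) with about 6 N of added load, and the tote is untouched. Turn and carry over.

```bash
python3 -m handwheel '[[[0,0,-0.02,-0.07],[0,0,0,-0.08],[0,0,0,-0.08],[0,0,0,-0.08],[0,0,0,-0.08],[0,0,0,-0.08],[0,0,0,0]]]'
python3 d.py 0.605 0.0845 0.203 1.555
```

```text
time_s: 22.1
ee_pos: [0.4244, 0.3595, 0.2304]
eef_rot: [3.132, 0.01, 1.561]
force: [-1.1, 0.1, -5.4]
grip_width: 0.0154
t 22.1 pos [0.4244 0.3595 0.2304] rpy [3.1318 0.0098 1.5613] f [-1.0724  0.1154 -5.3934] w 0.0154
remaining tool-axes [-0.273   0.1829  0.0318] turn 0.006343521741210445
```

```bash
python3 -m handwheel '[[[-0.015,0.01,-0.003,0],[-0.028,0.02,-0.003,0],[-0.028,0.02,-0.003,0],[-0.028,0.02,-0.003,0],[-0.028,0.02,-0.003,0],[-0.028,0.02,-0.003,0],[-0.028,0.02,-0.003,0],[-0.028,0.02,-0.003,0],[-0.02,0.015,-0.003,0],[0,0,-0.003,0]]]'
python3 d.py 0.605 0.0845 0.203 1.555
```

```text
time_s: 23.1
ee_pos: [0.5863, 0.1152, 0.2476]
eef_rot: [-3.129, 0.018, 1.537]
force: [-0.3, 0.6, -6.0]
grip_width: 0.0154
t 23.1 pos [0.5863 0.1152 0.2476] rpy [-3.1292  0.0182  1.5368] f [-0.2865  0.6131 -5.9688] w 0.0154
remaining tool-axes [-0.0292  0.0203  0.0449] turn -0.018203719398496965
```

```bash
python3 -m handwheel '[[[-0.015,0.01,0.01,-0.018],[-0.014,0.01,0.01,0],[0,0,0.01,0],[0,0,0.005,0],[0,0,0,0],[0,0,0,0]]]'
python3 -c "
from h import *
crop('side',190,120,380,270,4,'s6.png')"
python3 d.py 0.605 0.0845 0.203 1.555
```

```text
time_s: 23.7
ee_pos: [0.6039, 0.0854, 0.2062]
eef_rot: [-3.122, 0.018, 1.547]
force: [0.2, 0.3, -5.7]
grip_width: 0.0155
t 23.75 pos [0.6039 0.0854 0.2063] rpy [-3.1219  0.0179  1.5475] f [ 0.5671 -0.633  -4.9054] w 0.0158
remaining tool-axes [-0.0008  0.0012  0.0033] turn -0.007479573972307918
```

View pics/s6.png

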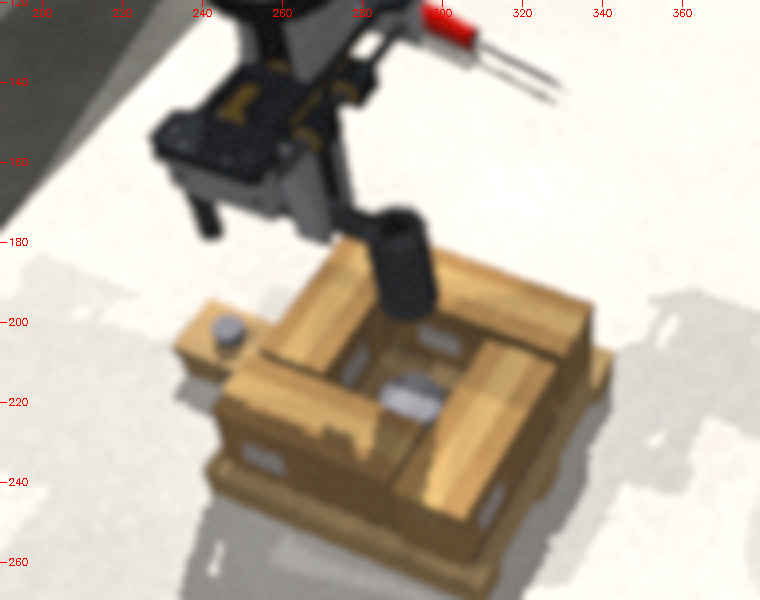

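The bracket hangs level above the layer: boss foot at crop px (408,305), leg foot at (210,234), seat at (411,400), small seat at (229,330).

```bash
cat > c.py <<'E'
from h import *
np.set_printoptions(precision=4,suppress=True)
S=lambda a:np.array([190,120])+np.array(a)/4-.5
print(plane('side',S([(408,303),(210,234)]),.143),plane('side',S([(402,222)]),.209),plane('side',S([(411,400),(229,330)]),.042))
E
python3 c.py
python3 -m handwheel '[[[-0.001,0.001,0.002,-0.007],[0,0,0,0],[0,0,0,0],[0,0,0,0],[0,0,0,0],[0,0,0,0],[0,0,0,0],[0,0,0,0],[0,0,0,0],[0,0,0,0]]]'
python3 d.py 0.605 0.0845 0.203 1.555
```

```text
[[0.5525 0.0852 0.143 ]
 [0.6991 0.0857 0.143 ]] [[0.554  0.0786 0.209 ]] [[0.5581 0.0879 0.042 ]
 [0.7051 0.0862 0.042 ]]
time_s: 24.75
ee_pos: [0.6051, 0.0851, 0.2059]
eef_rot: [-3.124, 0.017, 1.556]
force: [0.1, -0.8, -6.2]
grip_width: 0.0155
t 24.75 pos [0.6051 0.0851 0.2059] rpy [-3.1245  0.0174  1.5558] f [ 0.0798 -0.7835 -6.2064] w 0.0155
remaining tool-axes [-0.0006 -0.0001  0.0029] turn 0.0008347691268975055
```

Boss and leg are both about 5 mm short in x relative to the seats; 1 mm of that is already corrected. I'll nudge 2.5 mm more, let it settle and check.

```bash
python3 -m handwheel '[[[0.001,0.0025,0,0],[0,0,0,0],[0,0,0,0],[0,0,0,0],[0,0,0,0],[0,0,0,0],[0,0,0,0],[0,0,0,0],[0,0,0,0],[0,0,0,0]]]'
python3 -c "
from h import *
print(np.abs(ctrl.get_obs()['joint_vel']).max())
crop('top',160,90,480,300,2.5,'t5.png')"
python3 d.py 0.6075 0.0855 0.203 1.555
```

```text
time_s: 25.75
ee_pos: [0.6079, 0.0861, 0.2057]
eef_rot: [-3.124, 0.017, 1.556]
force: [-0.8, -0.1, -6.0]
grip_width: 0.0156
0.0025458518950287994
t 25.8 pos [0.6079 0.0862 0.2058] rpy [-3.1244  0.0174  1.5558] f [ 0.5759  0.2081 -5.5098] w 0.0156
remaining tool-axes [-0.0006 -0.0003  0.0028] turn 0.0007805388435917493
```

Everything is still and within tolerance, and the 6 N load is steady, so I'm handing in.

```bash
python3 -c "
from station import ctrl
print(ctrl.hand_in())"
```

```text
the job is handed in; nothing more can be done
None
```

The pinwheel layer is complete, and I handed the job in at about 26 s of the 64 s with the bracket held over the layer. The hand-in gives no verdict.

- **Cartons:** Both loose cartons stand released in the empty places, within about 1–2 mm of my estimated slot centres in the top view after release. I saw no shift of the other two cartons.
- **Bracket:** I gripped it at the balance point; the fingers stopped at 15.6 mm on the 16 mm arm, with a steady load of about 6 N. It was at rest, with the tool tilted about 0.02 rad. By the tool height the feet are about 5 cm above the carton tops.
- **Alignment:** The last side view put boss and leg about 5–6 mm short of their seats along the slab's x. I then moved it another 4 mm in x; by the arm's readings that leaves 1–3 mm. The tool pose and the side view disagreed by 3–4 mm here, inside the 15 and 20 mm limits.
- **Not confirmed by picture:** I did not view the final pose, because the last picture went past the 12-picture limit.
- **Bystanders:** The gripper stayed clear of the tape, screwdriver and tote, and none looked moved in the pictures that showed them. I did not measure their positions again at the end.

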